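Slide the bath onto the hotplate and check it with the dip probe

ROBOT

A 6-joint arm with a two-finger parallel gripper is mounted at the origin on the work surface. World frame = base frame: x ahead of the robot, y to its left, z up, the work surface at z = 0. Lengths are in m, angles in rad, forces in N, time in s.
With the tool pointing down it reaches from about 0.375 to 0.975 m from the base axis. Payload 3.8 kg.
Tool frame: the origin (TCP) lies midway between the tips of the shut fingers; the grasp point (between the pads) lies 19 mm behind it; z points along the fingers, y is the line along which they close (so a half turn about z gives the same grasp; the last joint's range is limited). The gripper opens to 85 mm and grips with 20 to 120 N. Pads are 22 mm wide; open, the fingers measure 114 mm over their backs; the gripper's body (76 mm by 85 mm) begins 54 mm behind the grasp point. The pads swing forward as they close: fully open they stand 13 mm farther back than shut.
Start: joints at [1.149, 0.264, 1.604, -0, 1.274, -0.037], TCP at [0.253, 0.626, 0.231] pointing down, gripper open.
Joint ranges: [-2.63, 2.63], [-0.94, 2.18], [0.31, 2.57], [-1.31, 4.45], [0, 2.66], [-2.55, 2.55]. Speed limits (rad/s): [2.57, 2.57, 3.14, 3.14, 3.14, 3.14].

INTERFACE

Orientations are given as a unit quaternion [x, y, z, w].
In Python, from rig import * gives the robot as it stands.
- The arm moves only by the tool apply_moves, never from a script. Its argument "steps" is a list of rows, each an object with "rotation": the turn, a rotation vector about the tool's x, y, z normalised to -1 to 1, where 1 is pi/2 rad, a list of three; "travel": the shift along the tool's x, y, z normalised to -1 to 1, where 1 is 200 mm, a list of three; "hand": the opening, from 0 (shut) to 1 (fully open). In form: [{"rotation": [rx, ry, rz], "travel": [dx, dy, dz], "hand": hand}, ...]. A call has 1 to 10 rows; each row is the pose to reach, as a shift and turn from the pose commanded when the call began, along the tool's axes at that moment; what a row does not reach only later rows make up. A row lasts 1/12 s, in which the tool goes at most 41.7 mm and 7.16 degrees, less where a joint would pass 70% of its speed; a pose out of reach is approached as far as the arm can. A call with a number of a shift or a turn outside -1 to 1 is refused whole. A call with a gripper value outside its range is refused whole. The fingers move at their own pace and stop on an object; "force" is the grip in N (left out, the last holds). Time passes only in rows, so rows that repeat a pose let the fingers close. It gives the time, the measured TCP pose, the force, the opening and the grip force at its end, in the units of the state.
- observe(): the state, without advancing time (a new reading comes with each control period).
- snapshot(name): name is "side" or "top" or "wrist"; returns the picture (480x640x3 uint8, red, green, blue); there is no depth.
- get_calibration(name): a dict with "fx", "fy", "cx", "cy" (pixels), "dist" ([k1, k2, p1, p2, k3] as OpenCV has them; the pictures are not rectified), "xyz" and "rotation" of the camera in the world. Camera axes: x right, y down, z forward; pixel columns grow to the right and rows downward; lengths in m; the calibration is good to about 2 mm. A picture is of the moment at which its call begins: read the wrist's pose just before it. get_calibration takes no time and is no camera call; for the wrist camera it gives the pose at the moment of the call.
- sign_off(): hands the job in; it is judged then, once.
The state is a dict: "time": time; "q": joint angles; "qd": joint speeds; "joint_efforts": joint torques, N m; "position": TCP position; "ee_rot": TCP orientation; "ft_force": force on the tool from outside, world axes, zero at the start; "moment": the same for the moment, N m; "finger_gap": opening from 0.0 (shut) to 1.0 (fully open); "grip_force": force on a finger pad.
Only numpy, scipy, OpenCV 4.12 (cv2) and the standard library are available. Lean on these libraries where they do the work, as an engineer would, in place of code of your own. Each camera call takes 0.05 s, during which the arm holds its last target. There are 200 camera calls.

TASK

Slide the steel bath dish, without lifting it, from the scissor jack across onto the hotplate beside it, until it stands centred on the square white plate. Then take the right-angled probe from its rest, dip its tip well down inside the dish for about a second, and lay the probe back in both saddles of its rest, grip midway between them and shank hanging down. Do not disturb the bottle, the flask or the tray, and leave the dish centred.

Things in the scene. Friction and masses are not known exactly. Their poses are not given: they have to be found in the camera images.
- dish: round open steel bath dish, outside diameter 116 mm (the foot tapers to 100 mm over the lowest 8 mm), 55 mm high, 4 mm wall, inner floor 5 mm up, 0.35 to 0.7 kg; loose. It starts on the scissor jack, up to about 12 mm off its middle. Origin: centre of its underside, z up
- plate_centre (a point): centre of the top face of the hotplate's white square plate (110 x 110 mm), 96 mm above the bench: where the middle of the dish's underside belongs
- hotplate: hotplate, grey housing with a white 110 x 110 mm top plate at 96 mm height, fixed for the run. Origin under the plate's centre at bench height; its knobs are on its -x side. It stands side by side with the jack along its y axis, on either side of it
- jack: aluminium scissor jack, top 120 x 120 mm at 98 mm height (2 mm above the hotplate's plate), fixed. Origin under its centre at bench height, axes parallel to the hotplate's; 120 mm centre to centre, so that a 5 mm gap lies between jack top and plate
- probe: right-angled dip probe, loose, 0.12 kg: a level steel bar 14 mm thick along its x axis from -90 to +82 mm, in the middle a white square grip 44 mm long and 18 mm thick, a 20 mm thick end cap at -x; at x = +75 mm a thin shank (10 mm, the bulb at its end 16 mm) hangs 70 mm down. Origin: middle of the grip on the bar axis; z up, shank along -z
- probe_tip (a point): lower end of the probe's shank, 75 mm along x and 70 mm below the probe's origin
- rest: probe rest, fixed: dark base 120 x 80 x 12 mm with two thin posts at x = -40 and +40 mm, each with an open 90 degree V saddle (8 mm thick along x, mouth about 34 mm wide, top 117 mm high). Origin under its centre at bench height. The probe starts lying along its x axis
- rest_seat (a point): where the probe's origin lies when the bar is seated in both saddles: 110 mm above the bench, midway between the saddles; axes as the rest's. Between the saddles 72 mm are free for fingers on the grip
- bottle: brown bottle, 84 mm diameter, 155 mm high, a bystander; origin at the centre of its underside
- flask: stoppered conical flask, 84 mm diameter, 100 mm high, a bystander; origin at the centre of its underside
- tray: low open blue tray 70 x 100 x 30 mm, a bystander; origin at the centre of its underside
Mind the look-alikes: they are no part of the job. Several things have the shape of the probe; the one meant has the colours described above.

How it is judged:
On the way, in this order (a step that is already met when the one before it is completed fails the run):
1. the dish stands flat and centred on the hotplate's plate (within 12 mm), at rest (horizontal distance between dish and plate_centre below 0.012 m and height (world z) of dish between 0.091 and 0.101 m and angle between dish's own z axis and vertical below 0.06 rad and linear speed of dish below 0.01 m/s), for 0.3 s.
2. the probe's tip is well inside the dish (at least 20 mm below its rim, within 40 mm of its middle) for half a second while the dish stands on the plate (horizontal distance between probe_tip and dish below 0.04 m and z of probe_tip in the frame of dish below 0.035 m and horizontal distance between dish and plate_centre below 0.03 m and height (world z) of dish above 0.091 m), for 0.5 s.
At the end, for the whole second after the job is handed in: the dish stands flat on the hotplate's plate with its middle within 12 mm of the plate's centre; the probe lies in both saddles of its rest (either way round), its grip within 14 mm of midway along the rest and within 6 mm of the seat sideways and in height, shank hanging down; both at rest (horizontal distance between dish and plate_centre below 0.012 m and height (world z) of dish between 0.091 and 0.101 m and angle between dish's own z axis and vertical below 0.06 rad and x of probe in the frame of rest_seat between -0.014 and 0.014 m and y of probe in the frame of rest_seat between -0.006 and 0.006 m and z of probe in the frame of rest_seat between -0.006 and 0.006 m and angle between probe's own z axis and vertical below 0.3 rad and angle between the x axis of probe and the x axis of rest, either way round below 0.12 rad and linear speed of each of dish, probe below 0.02 m/s); the robot touches nothing.
It fails at once if the dish is lifted more than about 17 mm instead of slid (height (world z) of dish above 0.115 m).
It fails at once if the bottle is moved more than 30 mm (distance of bottle from where it was at the start of the episode above 0.03 m).
It fails at once if the flask is moved more than 30 mm (distance of flask from where it was at the start of the episode above 0.03 m).
It fails at once if the tray is moved more than 30 mm (distance of tray from where it was at the start of the episode above 0.03 m).
It also fails if it takes over 64 s, if anything falls off the work surface, if the arm or the gripper's body presses on something with over 40 N, if the wrist force passes 120 N, or if a joint passes its speed limit or range.

## Working session

There is one attempt and no reset: what is moved stays moved. The work goes in short steps, Python scripts to look and compute and a tool call to move; the robot and the scene stay as the last step left them, time stands still between calls to the robot, and variables do not carry over. Pictures are saved under pics/ and viewed, at most 10 in all, crops included, and the job is handed in when it is done.

Besides the shell and the picture viewer there is one more tool, called by a JSON object that holds its "api" and its "payload", one argument or row to a line. apply_moves: Moves the arm, as the interface text tells. Its arguments: {"type":"object","properties":{"steps":{"type":"array","items":{"type":"object","properties":{"rotation":{"type":"array","items":{"type":"number"}},"travel":{"type":"array","items":{"type":"number"}},"hand":{"type":"number"}}}},"force":{"type":"number"}},"required":["steps"]}

```bash
mkdir -p pics; python3 - <<'E'
from rig import *
import cv2
s=observe();print({k:s[k] for k in('time','position','ee_rot','finger_gap','q')})
for n in('top','side'):
    im=snapshot(n);cv2.imwrite(f'pics/{n}0.png',im[:,:,::-1]);print(n,get_calibration(n))
E
```

```text
{'time': 0.0, 'position': array([0.25306776, 0.62495606, 0.22994179]), 'ee_rot': array([ 1.91208320e-01,  9.81548821e-01, -1.10708965e-03, -2.54653546e-04]), 'finger_gap': 0.9954131991978189, 'q': array([ 1.14910672e+00,  2.64754214e-01,  1.60541016e+00, -7.62342170e-06,
        1.27370027e+00, -3.69010471e-02])}
top {'fx': 474.5742578702098, 'fy': 474.5742578702098, 'cx': 312.28307844128676, 'cy': 221.25757887983954, 'dist': array([-0.04868683,  0.        ,  0.        ,  0.        ,  0.        ]), 'xyz': array([ 0.3190597 , -0.08622226,  1.08637864]), 'rotation': array([-0.70114515,  0.70921183, -0.05169242,  0.05236371])}
side {'fx': 463.0257453519947, 'fy': 463.0257453519947, 'cx': 330.37178234181886, 'cy': 252.60914982234397, 'dist': array([-0.02098636,  0.        ,  0.        ,  0.        ,  0.        ]), 'xyz': array([ 0.33507878, -0.94913861,  0.95559565]), 'rotation': array([ 0.92221783, -0.06018579,  0.02713567, -0.3809929 ])}
```

View pics/top0.png

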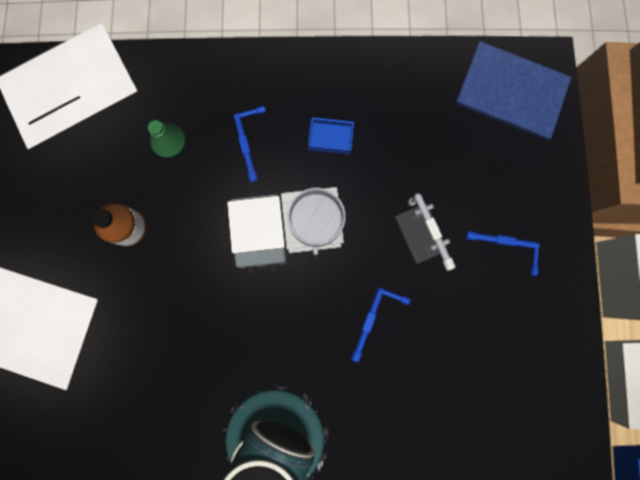

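View pics/side0.png

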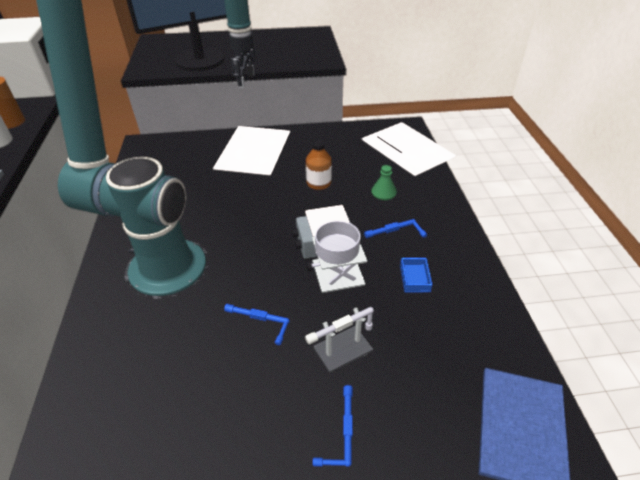

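The top view shows the white plate at about (257,224), with the dish at (316,218) on the jack to its right. The white-grip probe on its rest runs from the shank end (418,198) to the cap (450,266). The side view agrees. I'll enlarge both.

```bash
python3 - <<'E'
import cv2
a=cv2.imread('pics/top0.png')[175:285,215:475]
cv2.imwrite('pics/topc.png',cv2.resize(a,None,fx=3,fy=3,interpolation=cv2.INTER_CUBIC))
a=cv2.imread('pics/side0.png')[195:375,280:440]
cv2.imwrite('pics/sidec.png',cv2.resize(a,None,fx=3.3,fy=3.3,interpolation=cv2.INTER_CUBIC))
E
```

```text
(no output)
```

View pics/topc.png

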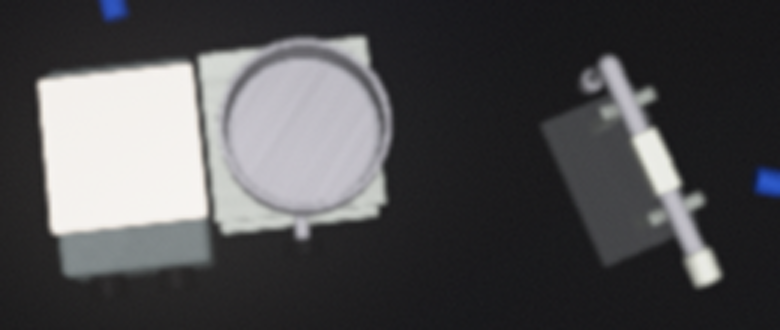

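View pics/sidec.png

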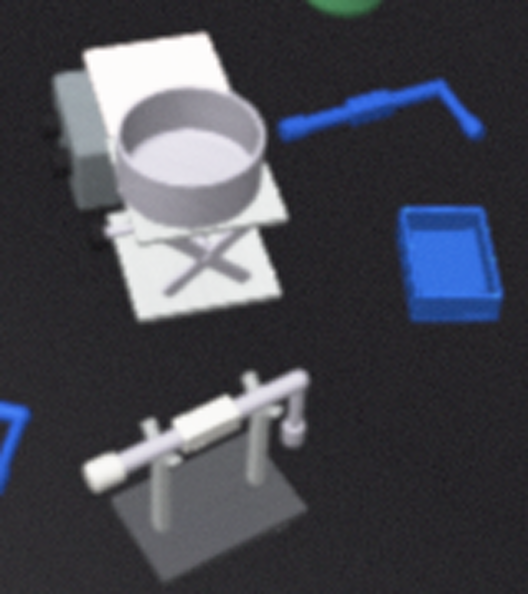

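The crops put the plate corners at (38,79), (191,61), (207,219) and (51,235). The dish rim is centred near (307,127). The grip is near (657,161), and the bar runs from (608,60) to (704,268), with the shank on the far end.

```bash
cat > h.py <<'E'
import numpy as np, cv2
from scipy.spatial.transform import Rotation as R
def ray(cal,uv):
    K=np.array([[cal['fx'],0,cal['cx']],[0,cal['fy'],cal['cy']],[0,0,1]])
    p=cv2.undistortPoints(np.array(uv,float).reshape(-1,1,2),K,np.array(cal['dist']))[:,0]
    return R.from_quat(cal['rotation']).apply(np.c_[p,np.ones(len(p))])
def onz(cal,uv,z):
    d=ray(cal,uv);return cal['xyz']+d*((z-cal['xyz'][2])/d[:,2])[:,None]
def proj(cal,P):
    K=np.array([[cal['fx'],0,cal['cx']],[0,cal['fy'],cal['cy']],[0,0,1]])
    r=R.from_quat(cal['rotation']).inv();P=np.atleast_2d(P)
    return cv2.projectPoints(P,r.as_rotvec(),r.apply(-np.array(cal['xyz'])),K,np.array(cal['dist']))[0][:,0]
def move(s,xyz,zrot=0):
    "travel/rotation numbers from state s to world xyz, turning zrot about tool z"
    r=R.from_quat(s['ee_rot']);return np.round(r.inv().apply(np.array(xyz)-s['position'])/.2,3),zrot/(np.pi/2)
E
python3 - <<'E'
from rig import *
from h import *
t=get_calibration('top');sd=get_calibration('side')
T=lambda a:(np.array(a,float)+.5)/3-.5+[215,175]
S=lambda a:(np.array(a,float)+.5)/3.3-.5+[280,195]
np.set_printoptions(precision=4,suppress=True)
for nm,c,z in(('plate',[(38,79),(191,61),(207,219),(51,235)],.096),('jack',[(199,54),(366,37),(386,205),(219,222)],.098)):
    P=onz(t,T(c),z);print(nm,P.mean(0),np.linalg.norm(P-np.roll(P,-1,0),axis=1));
    e=P[0]-P[3]+P[1]-P[2];print('yaw of +x',np.arctan2(e[1],e[0]))
print('dish',onz(t,T([(307,127),(218,127),(392,127),(307,38),(307,217)]),.153))
print('grip',onz(t,T([(657,161)]),.119));P=onz(t,T([(608,60),(704,268)]),.117);print(P,P[0]-P[1])
P=onz(sd,S([(84,50),(208,33)]),.096);print('side plate far edge',P)
P=onz(sd,S([(137,243),(289,217)]),.098);print('side jack near edge',P,P.mean(0))
P=onz(sd,S([(192,125)]),.153);print('side dish',P)
P=onz(sd,S([(208,418)]),.117);print('side grip',P)
P=onz(sd,S([(303,378),(103,470)]),.112);print('side bar',P,P[0]-P[1])
print(proj(t,[[.3,.1,.1],[.31,.1,.1]]))
E
```

```text
plate [0.4616 0.0343 0.096 ] [0.1092 0.1131 0.1094 0.1114]
yaw of +x 0.09736563155744293
jack [ 0.4735 -0.0859  0.098 ] [0.119  0.1204 0.117  0.1203]
yaw of +x 0.10581091819563748
dish [[ 0.466  -0.0956  0.153 ]
 [ 0.4667 -0.0365  0.153 ]
 [ 0.4654 -0.152   0.153 ]
 [ 0.5264 -0.0964  0.153 ]
 [ 0.4061 -0.0948  0.153 ]]
grip [[ 0.4449 -0.3362  0.119 ]]
[[ 0.5164 -0.306   0.117 ]
 [ 0.3712 -0.3655  0.117 ]] [0.1452 0.0595 0.    ]
side plate far edge [[0.4021 0.0821 0.096 ]
 [0.5133 0.0915 0.096 ]]
side jack near edge [[ 0.4207 -0.1547  0.098 ]
 [ 0.5416 -0.1424  0.098 ]] [ 0.4812 -0.1485  0.098 ]
side dish [[ 0.4723 -0.087   0.153 ]]
side grip [[ 0.4474 -0.3388  0.117 ]]
side bar [[ 0.5187 -0.3098  0.112 ]
 [ 0.373  -0.368   0.112 ]] [0.1457 0.0582 0.    ]
[[222.7013 301.8453]
 [222.766  296.9346]]
```

{"api": "apply_moves", "payload": {
  "steps": [
    {"rotation": [0,0,0.564],"travel": [-0.73,-0.87,-0.25],"hand": 1},
    {"rotation": [0,0,0.564],"travel": [-0.73,-0.87,-0.25],"hand": 1},
    {"rotation": [0,0,0.564],"travel": [-0.73,-0.87,-0.25],"hand": 1},
    {"rotation": [0,0,0.564],"travel": [-0.73,-0.87,-0.25],"hand": 1},
    {"rotation": [0,0,0.564],"travel": [-0.73,-0.87,-0.25],"hand": 1},
    {"rotation": [0,0,0.564],"travel": [-0.73,-0.87,-0.25],"hand": 1},
    {"rotation": [0,0,0.564],"travel": [-0.73,-0.87,-0.25],"hand": 1},
    {"rotation": [0,0,0.564],"travel": [-0.73,-0.87,-0.25],"hand": 1}
  ]
}}

```text
time: 0.77
position: [0.3239, 0.4082, 0.2818]
ee_rot: [0.596, 0.803, 0.0, 0.0]
ft_force: [-0.7, 0.6, 0.2]
finger_gap: 1.002
grip_force: 0.0
```

{"api": "apply_moves", "payload": {
  "steps": [
    {"rotation": [0,0,0.56],"travel": [-0.99,0.02,-0.2],"hand": 1},
    {"rotation": [0,0,0.56],"travel": [-0.99,0.02,-0.2],"hand": 1},
    {"rotation": [0,0,0.56],"travel": [-0.99,0.02,-0.2],"hand": 1},
    {"rotation": [0,0,0.56],"travel": [-0.99,0.02,-0.2],"hand": 1},
    {"rotation": [0,0,0.56],"travel": [-0.99,0.02,-0.2],"hand": 1},
    {"rotation": [0,0,0.56],"travel": [-0.99,0.02,-0.2],"hand": 1},
    {"rotation": [0,0,0.56],"travel": [-0.99,0.02,-0.2],"hand": 1},
    {"rotation": [0,0,0.56],"travel": [-0.99,0.02,-0.2],"hand": 1}
  ]
}}

```text
time: 1.43
position: [0.3859, 0.2214, 0.321]
ee_rot: [0.88, 0.475, -0.0, -0.0]
ft_force: [-0.1, 0.3, -0.3]
finger_gap: 1.002
grip_force: 0.0
```

```bash
python3 - <<'E'
from rig import *
from h import *
s=observe();print(s['position'],s['ee_rot'],s['q']);r=R.from_quat(s['ee_rot']).as_matrix();y=np.arctan2(r[1,1],r[0,1]);print('yaw',y,'z rot',(y+1.47)/(np.pi/2));print(move(s,[.465,-.03,.33]))
E
```

```text
[0.38590985 0.22135718 0.32096983] [ 8.80016867e-01  4.74942350e-01 -2.28220817e-04 -1.63096344e-04] [ 4.64537359e-01 -2.28365484e-01  1.94173501e+00  3.15365325e-04
  1.42868926e+00  1.04549186e+00]
yaw -0.5809993054099675 z rot 0.5659554198245282
(array([-0.834,  1.02 , -0.045]), 0.0)
```

{"api": "apply_moves", "payload": {
  "steps": [
    {"rotation": [0,0,0.566],"travel": [-0.83,1,-0.05],"hand": 1},
    {"rotation": [0,0,0.566],"travel": [-0.83,1,-0.05],"hand": 1},
    {"rotation": [0,0,0.566],"travel": [-0.83,1,-0.05],"hand": 1},
    {"rotation": [0,0,0.566],"travel": [-0.83,1,-0.05],"hand": 1},
    {"rotation": [0,0,0.566],"travel": [-0.83,1,-0.05],"hand": 1},
    {"rotation": [0,0,0.566],"travel": [-0.83,1,-0.05],"hand": 1},
    {"rotation": [0,0,0.566],"travel": [-0.83,1,-0.05],"hand": 1},
    {"rotation": [0,0,0.566],"travel": [-0.83,1,-0.05],"hand": 1},
    {"rotation": [0,0,0.566],"travel": [-0.83,1,-0.05],"hand": 1},
    {"rotation": [0,0,0.566],"travel": [-0.83,1,-0.05],"hand": 1}
  ]
}}

```text
time: 2.27
position: [0.462, -0.0255, 0.3307]
ee_rot: [0.999, 0.054, -0.001, -0.0]
ft_force: [0.6, -0.5, -0.2]
finger_gap: 0.999
grip_force: 0.0
```

```bash
python3 - <<'E'
from rig import *
from h import *
import pickle
c=get_calibration('wrist');im=snapshot('wrist');cv2.imwrite('pics/w1.png',im[:,:,::-1]);pickle.dump(c,open('w1.pkl','wb'))
s=observe();print(s['position'],s['ee_rot'],s['q']);print(c)
for P in([.461,.034,.096],[.467,-.094,.153],[.474,-.086,.098]):print(proj(c,P))
E
```

```text
[ 0.46191695 -0.02532724  0.33088779] [ 9.98533174e-01  5.41408282e-02 -3.92339560e-04 -3.42875828e-04] [-1.09040183e-01 -1.94382285e-01  1.89657378e+00  5.53851156e-04
  1.44028686e+00  1.35334918e+00]
{'fx': 416.6382576579385, 'fy': 416.6382576579385, 'cx': 326.94973350921447, 'cy': 240.06595869341004, 'dist': array([-0.04723858,  0.        ,  0.        ,  0.        ,  0.        ]), 'xyz': array([ 0.53865439, -0.0164298 ,  0.47329667]), 'rotation': array([ 0.73584159, -0.65960311, -0.10263018,  0.11370114])}
[[263.49653715 190.01842471]]
[[414.86455236 213.54641805]]
[[395.47258615 190.60700244]]
```

View pics/w1.png

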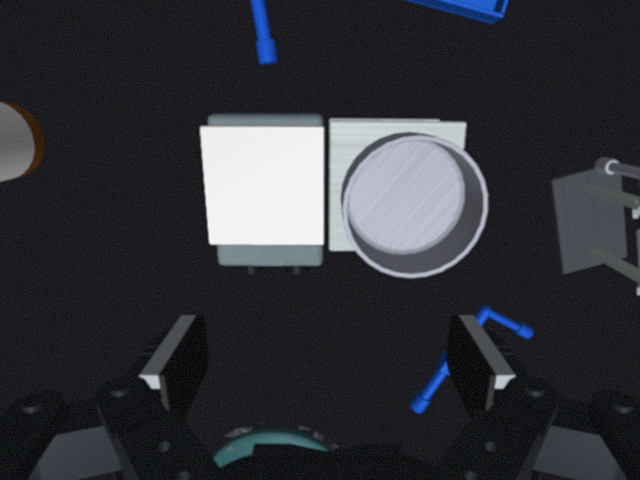

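The wrist view shows the plate corners at (201,126), (324,126), (323,244) and (208,244). The dish's outer rim spans columns 342–488 and rows 133–277.

```bash
python3 - <<'E'
from rig import *
from h import *
import pickle
from scipy.optimize import least_squares
np.set_printoptions(precision=4,suppress=True)
c=pickle.load(open('w1.pkl','rb'))
P=onz(c,[(201,126),(324,126),(323,244),(208,244)],.096);print(P.mean(0),np.linalg.norm(P-np.roll(P,-1,0),axis=1));e=P[0]-P[3]+P[1]-P[2];print(np.arctan2(e[1],e[0]))
a=np.linspace(0,2*np.pi,180)
def ext(p,z=.153,r=.058):
    q=proj(c,np.c_[p[0]+r*np.cos(a),p[1]+r*np.sin(a),0*a+z]);return np.r_[q.min(0),q.max(0)]
f=least_squares(lambda p:ext(p)-[342,133,488,277],[.47,-.09]);print('dish',f.x,f.fun)
P=onz(c,[(329,119),(466,122),(329,251)],.098);print('jack',P, (P[1]+P[2])/2)
t=get_calibration('top');q=proj(t,np.c_[f.x[0]+.058*np.cos(a),f.x[1]+.058*np.sin(a),0*a+.153]);print('top crop pred',(np.r_[q.min(0),q.max(0)].reshape(2,2)-[215,175])*3+1)
E
```

```text
[0.4635 0.0339 0.096 ] [0.1084 0.1089 0.1101 0.1094]
0.09035065213301291
dish [ 0.4709 -0.0935] [-0.2983  0.2497  0.3007 -0.2713]
jack [[ 0.53   -0.0188  0.098 ]
 [ 0.541  -0.1381  0.098 ]
 [ 0.4095 -0.0321  0.098 ]] [ 0.4752 -0.0851  0.098 ]
top crop pred [[216.4932  34.3009]
 [391.1142 206.6796]]
```

{"api": "apply_moves", "payload": {
  "steps": [
    {"rotation": [0,0,0],"travel": [0.005,0.62,0.4],"hand": 0.5},
    {"rotation": [0,0,0],"travel": [0.005,0.62,0.4],"hand": 0.5},
    {"rotation": [0,0,0],"travel": [0.005,0.62,0.5],"hand": 0.5},
    {"rotation": [0,0,0],"travel": [0.005,0.62,0.655],"hand": 0.5},
    {"rotation": [0,0,0],"travel": [0.005,0.62,0.655],"hand": 0.5},
    {"rotation": [0,0,0],"travel": [0.005,0.62,0.655],"hand": 0.5},
    {"rotation": [0,0,0],"travel": [0.005,0.62,0.655],"hand": 0.5}
  ]
}}

```text
time: 2.9
position: [0.4751, -0.1486, 0.1993]
ee_rot: [0.999, 0.052, -0.001, -0.001]
ft_force: [0.2, -0.2, 1.5]
finger_gap: 0.503
grip_force: 0.0
```

```bash
python3 - <<'E'
from rig import *
from h import *
s=observe();print(s['position'],s['ee_rot'],s['finger_gap']);print(move(s,[.4763,-.1493,.118]))
E
```

```text
[ 0.47506088 -0.14855792  0.19930085] [ 9.98620184e-01  5.24892984e-02 -1.35850500e-03 -8.70055019e-04] 0.5030856153264006
(array([0.007, 0.005, 0.406]), 0.0)
```

Descend over the wall and close gently.

{"api": "apply_moves", "payload": {
  "steps": [
    {"rotation": [0,0,0],"travel": [0.007,0.005,0.2],"hand": 0.5},
    {"rotation": [0,0,0],"travel": [0.007,0.005,0.4],"hand": 0.5},
    {"rotation": [0,0,0],"travel": [0.007,0.005,0.4],"hand": 0.5},
    {"rotation": [0,0,0],"travel": [0.007,0.005,0.4],"hand": 0.5},
    {"rotation": [0,0,0],"travel": [0.007,0.005,0.4],"hand": 0},
    {"rotation": [0,0,0],"travel": [0.007,0.005,0.4],"hand": 0},
    {"rotation": [0,0,0],"travel": [0.007,0.005,0.4],"hand": 0},
    {"rotation": [0,0,0],"travel": [0.007,0.005,0.4],"hand": 0},
    {"rotation": [0,0,0],"travel": [0.007,0.005,0.4],"hand": 0},
    {"rotation": [0,0,0],"travel": [0.007,0.005,0.4],"hand": 0}
  ],
  "force": 30
}}

```text
time: 3.73
position: [0.4793, -0.1514, 0.1236]
ee_rot: [0.999, 0.051, 0.002, 0.001]
ft_force: [-1.9, 1.9, 6.2]
finger_gap: 0.064
grip_force: 28.1
```

```bash
cat > dish.py <<'E'
from rig import *
from h import *
import sys
from scipy.optimize import least_squares
np.set_printoptions(precision=4,suppress=True)
s=observe();print(s['position'],s['ee_rot'],s['finger_gap'],s['grip_force'],s['ft_force'])
im=snapshot('top');cv2.imwrite(f'pics/{sys.argv[1]}.png',cv2.resize(im[165:275,215:475,::-1],None,fx=3,fy=3,interpolation=cv2.INTER_CUBIC))
E
python3 dish.py grip
```

```text
[ 0.4793 -0.1514  0.1236] [0.9987 0.0511 0.0023 0.0007] 0.0637127828895505 28.10977588640526 [-1.9017  1.9025  6.1956]
```

{"api": "apply_moves", "payload": {
  "steps": [
    {"rotation": [0,0,0],"travel": [0.003,-0.05,0],"hand": 0},
    {"rotation": [0,0,0],"travel": [0.006,-0.12,0],"hand": 0},
    {"rotation": [0,0,0],"travel": [0.008,-0.2,0],"hand": 0},
    {"rotation": [0,0,0],"travel": [0.011,-0.28,0],"hand": 0},
    {"rotation": [0,0,0],"travel": [0.014,-0.36,0],"hand": 0},
    {"rotation": [0,0,0],"travel": [0.017,-0.44,0],"hand": 0},
    {"rotation": [0,0,0],"travel": [0.02,-0.52,0],"hand": 0},
    {"rotation": [0,0,0],"travel": [0.024,-0.6,0],"hand": 0},
    {"rotation": [0,0,0],"travel": [0.026,-0.643,0],"hand": 0},
    {"rotation": [0,0,0],"travel": [0.026,-0.643,0],"hand": 0}
  ]
}}

```text
time: 4.62
position: [0.47, -0.0205, 0.1216]
ee_rot: [0.999, 0.052, 0.001, -0.001]
ft_force: [-0.6, 5.1, 5.1]
finger_gap: 0.066
grip_force: 30.0
```

```bash
python3 dish.py slid
```

```text
[ 0.47   -0.0205  0.1216] [ 0.9987  0.0516  0.0011 -0.0009] 0.06603798571345983 29.982178014179226 [-0.613   5.1491  5.137 ]
```

View pics/slid.png

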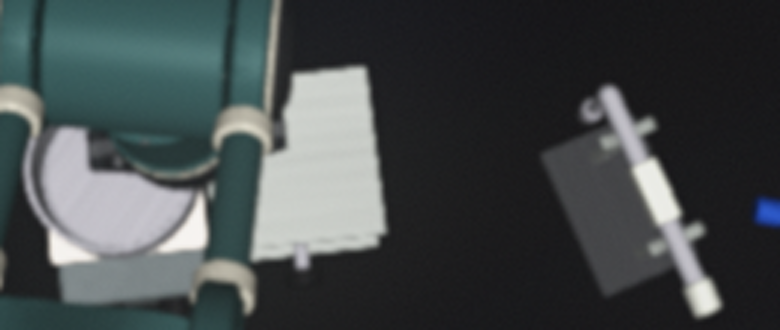

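The dish has slid over the white plate and the probe and rest are undisturbed, but the arm hides part of it. I'll release, rise and check from the wrist camera.

{"api": "apply_moves", "payload": {
  "steps": [
    {"rotation": [0,0,0],"travel": [0.026,0,0],"hand": 0.3},
    {"rotation": [0,0,0],"travel": [0,0,0],"hand": 0.4},
    {"rotation": [0,0,0],"travel": [0,0,0],"hand": 0.4},
    {"rotation": [0,0,0],"travel": [0,0,0],"hand": 0.4},
    {"rotation": [0,0,0],"travel": [0,0,-0.2],"hand": 0.4},
    {"rotation": [0,0,0],"travel": [0,0,-0.4],"hand": 0.4},
    {"rotation": [0,0,0],"travel": [0,0,-0.6],"hand": 0.4},
    {"rotation": [0,0,0],"travel": [0,0,-0.8],"hand": 0.6},
    {"rotation": [0,0,0],"travel": [0,0,-1],"hand": 0.6},
    {"rotation": [0,0,0],"travel": [0,0,-1],"hand": 0.6}
  ]
}}

```text
time: 5.5
position: [0.4734, -0.0234, 0.3299]
ee_rot: [0.999, 0.051, 0.007, 0.001]
ft_force: [2.1, 0.2, 1.5]
finger_gap: 0.603
grip_force: 0.0
```

```bash
python3 - <<'E'
from rig import *
from h import *
import pickle
c=get_calibration('wrist');im=snapshot('wrist');cv2.imwrite('pics/w2.png',im[:,:,::-1]);pickle.dump(c,open('w2.pkl','wb'))
s=observe();print(s['position'],s['ee_rot']);print(proj(c,[[.463,.034,.096],[.446,-.337,.11]]))
E
```

```text
[ 0.47215254 -0.02322775  0.32602415] [9.98699905e-01 5.07051533e-02 5.16639809e-03 8.92304794e-04]
[[264.14450269 205.00416962]
 [649.18543888 264.64027321]]
```

View pics/w2.png

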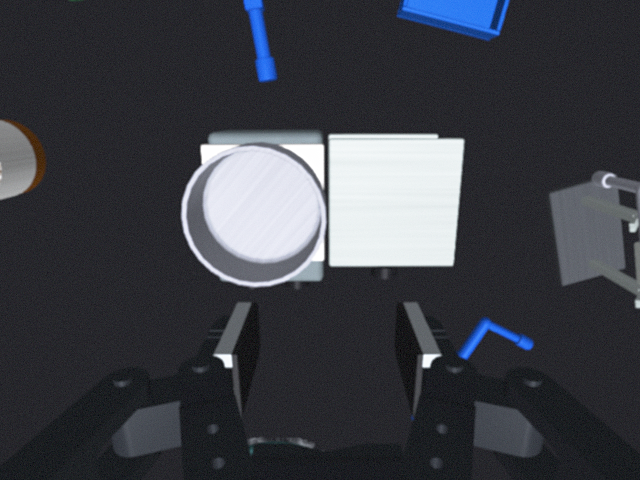

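The dish stands on the plate. Its rim spans columns 182–326 and rows 144–286, and the visible plate corners are (201,144), (323,145) and (324,261).

```bash
python3 - <<'E'
from rig import *
from h import *
import pickle
from scipy.optimize import least_squares
np.set_printoptions(precision=4,suppress=True)
c=pickle.load(open('w2.pkl','rb'))
P=onz(c,[(201,144),(323,145),(324,261)],.096);print('plate',(P[0]+P[2])/2,np.linalg.norm(P[1]-P[[0,2]],axis=1))
a=np.linspace(0,2*np.pi,180)
def fit(c,e,z=.151,r=.058):
    def ext(p):
        q=proj(c,np.c_[p[0]+r*np.cos(a),p[1]+r*np.sin(a),0*a+z]);return np.r_[q.min(0),q.max(0)]
    f=least_squares(lambda p:ext(p)-e,[.46,.03]);return f.x,f.fun
print('dish',*fit(c,[182,144,325.5,286]))
J=onz(c,[(329,135),(463,139),(456,266),(329,266)],.098);print('jack',J.mean(0))
im=snapshot('top');cv2.imwrite('pics/top2.png',cv2.resize(im[165:275,215:475,::-1],None,fx=3,fy=3,interpolation=cv2.INTER_CUBIC))
E
```

```text
plate [0.4634 0.0335 0.096 ] [0.1086 0.1091]
dish [0.4636 0.0346] [-0.9048  0.211   0.8962 -0.1561]
jack [ 0.4763 -0.0855  0.098 ]
```

{"api": "apply_moves", "payload": {
  "steps": [
    {"rotation": [0,0,-0.183],"travel": [-0.27,0.99,0],"hand": 0.8},
    {"rotation": [0,0,-0.183],"travel": [-0.27,0.99,0],"hand": 0.8},
    {"rotation": [0,0,-0.183],"travel": [-0.27,0.99,0],"hand": 0.8},
    {"rotation": [0,0,-0.183],"travel": [-0.27,0.99,0],"hand": 0.8},
    {"rotation": [0,0,-0.183],"travel": [-0.27,0.99,0],"hand": 0.8},
    {"rotation": [0,0,-0.183],"travel": [-0.27,0.99,0],"hand": 0.8}
  ]
}}

```text
time: 6.1
position: [0.4333, -0.2297, 0.3175]
ee_rot: [0.982, 0.191, -0.002, -0.0]
ft_force: [1.0, -0.1, -0.6]
finger_gap: 0.8
grip_force: 0.0
```

{"api": "apply_moves", "payload": {
  "steps": [
    {"rotation": [0,0,0],"travel": [-0.176,0.53,0.15],"hand": 0.8},
    {"rotation": [0,0,0],"travel": [-0.176,0.53,0.15],"hand": 0.8},
    {"rotation": [0,0,0],"travel": [-0.176,0.53,0.15],"hand": 0.8},
    {"rotation": [0,0,0],"travel": [-0.176,0.53,0.15],"hand": 0.8},
    {"rotation": [0,0,0],"travel": [-0.176,0.53,0.15],"hand": 0.8},
    {"rotation": [0,0,0],"travel": [-0.176,0.53,0.15],"hand": 0.8},
    {"rotation": [0,0,0],"travel": [-0.176,0.53,0.15],"hand": 0.8}
  ]
}}

```text
time: 6.68
position: [0.4434, -0.3351, 0.2898]
ee_rot: [0.981, 0.194, -0.0, -0.001]
ft_force: [0.3, -0.2, 1.0]
finger_gap: 0.797
grip_force: 0.0
```

```bash
python3 - <<'E'
from rig import *
from h import *
import pickle
c=get_calibration('wrist');im=snapshot('wrist');cv2.imwrite('pics/w3.png',im[:,:,::-1]);pickle.dump(c,open('w3.pkl','wb'))
s=observe();print(s['position'],s['ee_rot'],s['q']);print(proj(c,[[.446,-.337,.119],[.5155,-.308,.117],[.376,-.366,.117]]))
E
```

```text
[ 0.44363096 -0.3350542   0.29027972] [ 9.80961289e-01  1.94203231e-01  3.80938117e-05 -2.28542832e-04] [-6.91877057e-01  6.71096544e-03  1.78568080e+00  3.56410894e-04
  1.34950720e+00  4.87950674e-01]
[[331.95820597 211.01978349]
 [331.81765595 109.34327734]
 [331.77877897 299.18876264]]
```

View pics/w3.png

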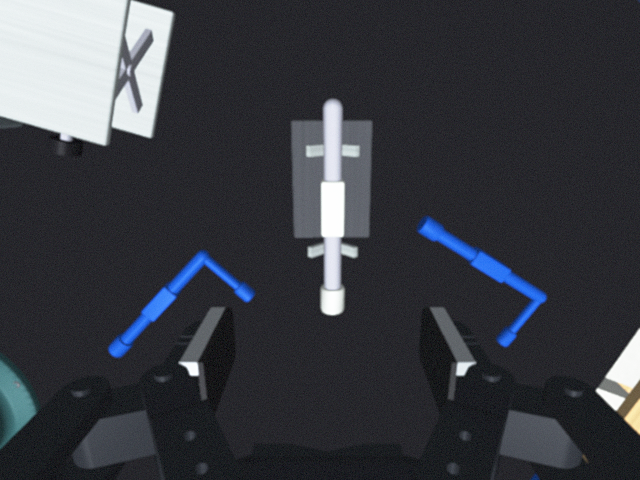

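The probe lies straight along the image columns. The grip spans columns 321–344 and rows 182–237, the bar is centred at column 333, and the saddles are at rows 151 and 250.

```bash
python3 - <<'E'
from rig import *
from h import *
import pickle
np.set_printoptions(precision=4,suppress=True)
c=pickle.load(open('w3.pkl','rb'))
P=onz(c,[(332.5,182),(332.5,237)],.119);print('grip',P,P.mean(0),np.linalg.norm(P[1]-P[0]))
B=onz(c,[(333,98),(332,313)],.113);d=B[0]-B[1];print('bar',B,np.linalg.norm(d),np.arctan2(d[1],d[0]),(B[0]+B[1])/2+.004*d/np.linalg.norm(d))
S=onz(c,[(306,152),(359,151),(309,252),(357,251)],.116);print('saddles',S,S.mean(0))
e=S[:2].mean(0)-S[2:].mean(0);print(np.linalg.norm(e),np.arctan2(e[1],e[0]))
s=observe();g=P.mean(0);print(move(s,[g[0],g[1],.2]),move(s,[g[0],g[1],.091]))
E
```

```text
grip [[ 0.467  -0.3287  0.119 ]
 [ 0.4268 -0.3455  0.119 ]] [ 0.4469 -0.3371  0.119 ] 0.04353477674429025
bar [[ 0.5232 -0.3058  0.113 ]
 [ 0.3623 -0.3719  0.113 ]] 0.17392312534928575 0.3901821126024175 [ 0.4465 -0.3373  0.113 ]
saddles [[ 0.4798 -0.3019  0.116 ]
 [ 0.4956 -0.3383  0.116 ]
 [ 0.4071 -0.3332  0.116 ]
 [ 0.4226 -0.3686  0.116 ]] [ 0.4513 -0.3355  0.116 ]
0.07912829598024525 0.3997778490528934
(array([0.011, 0.016, 0.451]), 0.0) (array([0.011, 0.016, 0.996]), 0.0)
```

{"api": "apply_moves", "payload": {
  "steps": [
    {"rotation": [0,0,0],"travel": [0.011,0.016,0.2],"hand": 0.6},
    {"rotation": [0,0,0],"travel": [0.011,0.016,0.4],"hand": 0.6},
    {"rotation": [0,0,0],"travel": [0.011,0.016,0.6],"hand": 0.6},
    {"rotation": [0,0,0],"travel": [0.011,0.016,0.75],"hand": 0.6},
    {"rotation": [0,0,0],"travel": [0.011,0.016,0.88],"hand": 0.6},
    {"rotation": [0,0,0],"travel": [0.011,0.016,0.96],"hand": 0.6},
    {"rotation": [0,0,0],"travel": [0.011,0.016,0.99],"hand": 0.6},
    {"rotation": [0,0,0],"travel": [0.011,0.016,0.99],"hand": 0.6}
  ]
}}

```text
time: 7.4
position: [0.4461, -0.3367, 0.091]
ee_rot: [0.981, 0.194, -0.001, -0.001]
ft_force: [0.2, -0.1, 0.3]
finger_gap: 0.598
grip_force: 0.0
```

```bash
python3 - <<'E'
from rig import *
from h import *
s=observe();print(s['position'],s['ee_rot'],s['finger_gap'],s['ft_force']);print(move(s,[.4468,-.3372,.092]))
E
```

```text
[ 0.44609879 -0.33673406  0.09098223] [ 9.80950187e-01  1.94253877e-01 -9.01608659e-04 -1.16127864e-03] 0.5978640325920165 [ 0.16560147 -0.05746625  0.33378297]
(array([ 0.002,  0.003, -0.005]), 0.0)
```

{"api": "apply_moves", "payload": {
  "steps": [
    {"rotation": [0,0,0],"travel": [0.002,0.003,0],"hand": 0},
    {"rotation": [0,0,0],"travel": [0.002,0.003,0],"hand": 0},
    {"rotation": [0,0,0],"travel": [0.002,0.003,0],"hand": 0},
    {"rotation": [0,0,0],"travel": [0.002,0.003,0],"hand": 0},
    {"rotation": [0,0,0],"travel": [0.002,0.003,0],"hand": 0},
    {"rotation": [0,0,0],"travel": [0.002,0.003,0],"hand": 0},
    {"rotation": [0,0,0],"travel": [0.002,0.003,0],"hand": 0},
    {"rotation": [0,0,0],"travel": [0.002,0.003,0],"hand": 0}
  ],
  "force": 70
}}

```text
time: 8.07
position: [0.4479, -0.3376, 0.0947]
ee_rot: [0.981, 0.193, 0.001, -0.001]
ft_force: [-2.9, 7.6, 7.6]
finger_gap: 0.199
grip_force: 69.2
```

```bash
python3 - <<'E'
from rig import *
from h import *
s=observe();print(s['position'],s['ee_rot'],s['finger_gap'],s['grip_force'],s['ft_force'])
E
```

```text
[ 0.44790324 -0.33755658  0.09465491] [ 9.81115813e-01  1.93417851e-01  6.70433621e-04 -9.19990141e-04] 0.19873947435812964 69.19756650924683 [-2.854033    7.64252627  7.64245776]
```

{"api": "apply_moves", "payload": {
  "steps": [
    {"rotation": [0,0,0],"travel": [0,0,-0.05],"hand": 0},
    {"rotation": [0,0,0],"travel": [0,0,-0.15],"hand": 0},
    {"rotation": [0,0,0],"travel": [0,0,-0.3],"hand": 0},
    {"rotation": [0,0,0],"travel": [0,0,-0.45],"hand": 0},
    {"rotation": [0,0,0],"travel": [0,0,-0.6],"hand": 0},
    {"rotation": [0,0,0],"travel": [0,0,-0.75],"hand": 0},
    {"rotation": [0,0,0],"travel": [0,0,-0.82],"hand": 0},
    {"rotation": [0,0,0],"travel": [0,0,-0.82],"hand": 0},
    {"rotation": [0,0,0],"travel": [0,0,-0.82],"hand": 0}
  ]
}}

```text
time: 8.82
position: [0.4481, -0.3397, 0.2585]
ee_rot: [0.981, 0.193, 0.001, 0.002]
ft_force: [0.2, -1.1, -1.1]
finger_gap: 0.196
grip_force: 68.5
```

```bash
python3 - <<'E'
from rig import *
from h import *
s=observe();print(s['position'],s['ee_rot'],s['finger_gap'],s['grip_force'],s['ft_force'],s['moment'])
im=snapshot('side');cv2.imwrite('pics/lift.png',cv2.resize(im[160:380,260:470,::-1],None,fx=2.6,fy=2.6,interpolation=cv2.INTER_CUBIC))
E
```

```text
[ 0.44809165 -0.33972115  0.25850296] [0.98110015 0.19348742 0.00134682 0.00181791] 0.19599371372806168 68.47449660301208 [ 0.16174573 -1.07237499 -1.1461737 ] [ 0.05383393 -0.00609585 -0.00784149]
```

View pics/lift.png

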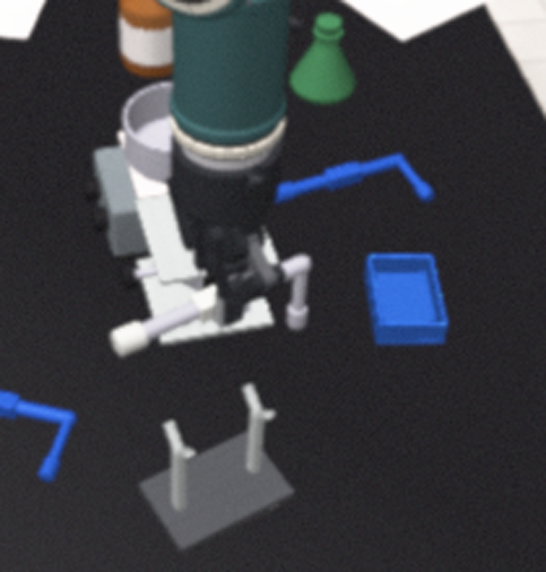

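The probe is held level with its shank hanging down, and the rest is empty. I'll carry it over to the dish.

{"api": "apply_moves", "payload": {
  "steps": [
    {"rotation": [0,0,-0.325],"travel": [0.03,-0.1,0],"hand": 0},
    {"rotation": [0,0,-0.325],"travel": [0.09,-0.3,0],"hand": 0},
    {"rotation": [0,0,-0.325],"travel": [0.15,-0.5,0],"hand": 0},
    {"rotation": [0,0,-0.325],"travel": [0.21,-0.7,0],"hand": 0},
    {"rotation": [0,0,-0.325],"travel": [0.27,-0.9,0],"hand": 0},
    {"rotation": [0,0,-0.325],"travel": [0.3,-0.99,0],"hand": 0},
    {"rotation": [0,0,-0.325],"travel": [0.3,-0.99,0],"hand": 0}
  ]
}}

```text
time: 9.45
position: [0.4256, -0.1289, 0.2538]
ee_rot: [0.9, 0.437, -0.001, -0.002]
ft_force: [1.0, -1.3, -0.5]
finger_gap: 0.193
grip_force: 68.7
```

{"api": "apply_moves", "payload": {
  "steps": [
    {"rotation": [0,0,0],"travel": [0.13,-0.13,0],"hand": 0},
    {"rotation": [0,0,0],"travel": [0.26,-0.25,0],"hand": 0},
    {"rotation": [0,0,0],"travel": [0.35,-0.34,0],"hand": 0},
    {"rotation": [0,0,0],"travel": [0.39,-0.38,0],"hand": 0},
    {"rotation": [0,0,0],"travel": [0.39,-0.38,0],"hand": 0},
    {"rotation": [0,0,0],"travel": [0.39,-0.38,0],"hand": 0}
  ]
}}

```text
time: 9.95
position: [0.4161, -0.0249, 0.2549]
ee_rot: [0.9, 0.436, -0.001, -0.0]
ft_force: [0.2, -0.4, -0.1]
finger_gap: 0.197
grip_force: 68.9
```

```bash
python3 - <<'E'
from rig import *
from h import *
s=observe();r=R.from_quat(s['ee_rot']);print(s['position'],s['ee_rot'],s['finger_gap'],s['q']);tip=s['position']+r.apply([.075,0,0])+[0,0,.0153-.07];print('tip',tip)
print((r.inv().apply([.4635,.0343,.116]-tip))/.2)
E
```

```text
[ 0.41606398 -0.0248528   0.2548984 ] [ 9.00107874e-01  4.35665492e-01 -1.16299997e-03 -2.02154015e-04] 0.19650238465318748 [-1.18674437e-01 -2.58096103e-01  2.08401637e+00 -9.43631192e-04
  1.31784944e+00  5.50803380e-01]
tip [0.46259311 0.03396912 0.20005459]
[0.00491651 0.00310878 0.42026041]
```

{"api": "apply_moves", "payload": {
  "steps": [
    {"rotation": [0,0,0],"travel": [0.005,0.003,0.1],"hand": 0},
    {"rotation": [0,0,0],"travel": [0.005,0.003,0.2],"hand": 0},
    {"rotation": [0,0,0],"travel": [0.005,0.003,0.3],"hand": 0},
    {"rotation": [0,0,0],"travel": [0.005,0.003,0.38],"hand": 0},
    {"rotation": [0,0,0],"travel": [0.005,0.003,0.42],"hand": 0},
    {"rotation": [0,0,0],"travel": [0.005,0.003,0.42],"hand": 0},
    {"rotation": [0,0,0],"travel": [0.005,0.003,0.42],"hand": 0},
    {"rotation": [0,0,0],"travel": [0.005,0.003,0.42],"hand": 0},
    {"rotation": [0,0,0],"travel": [0.005,0.003,0.42],"hand": 0},
    {"rotation": [0,0,0],"travel": [0.005,0.003,0.42],"hand": 0}
  ]
}}

```text
time: 10.78
position: [0.4186, -0.0244, 0.1735]
ee_rot: [0.9, 0.435, 0.001, 0.001]
ft_force: [-0.0, 0.1, -1.3]
finger_gap: 0.195
grip_force: 68.9
```

```bash
python3 - <<'E'
from rig import *
from h import *
s=observe();print(s['position'],s['finger_gap'],s['ft_force']);im=snapshot('side');cv2.imwrite('pics/dip.png',cv2.resize(im[160:380,260:470,::-1],None,fx=2.6,fy=2.6,interpolation=cv2.INTER_CUBIC))
E
```

```text
[ 0.41864866 -0.02444401  0.17351001] 0.19528148119210456 [-0.02968422  0.06788963 -1.27868452]
```

{"api": "apply_moves", "payload": {
  "steps": [
    {"rotation": [0,0,0],"travel": [0,0,0],"hand": 0},
    {"rotation": [0,0,0],"travel": [0,0,0],"hand": 0},
    {"rotation": [0,0,0],"travel": [0,0,0],"hand": 0},
    {"rotation": [0,0,0],"travel": [0,0,0],"hand": 0},
    {"rotation": [0,0,0],"travel": [0,0,0],"hand": 0},
    {"rotation": [0,0,0],"travel": [0,0,0],"hand": 0},
    {"rotation": [0,0,0],"travel": [0,0,0],"hand": 0},
    {"rotation": [0,0,0],"travel": [0,0,0],"hand": 0},
    {"rotation": [0,0,0],"travel": [0,0,0],"hand": 0},
    {"rotation": [0,0,0],"travel": [0,0,0],"hand": 0}
  ]
}}

```text
time: 11.67
position: [0.4177, -0.0242, 0.1723]
ee_rot: [0.9, 0.435, -0.0, -0.0]
ft_force: [0.1, -0.3, -1.1]
finger_gap: 0.198
grip_force: 68.9
```

{"api": "apply_moves", "payload": {
  "steps": [
    {"rotation": [0,0,0],"travel": [0,0,-0.1],"hand": 0},
    {"rotation": [0,0,0],"travel": [0,0,-0.2],"hand": 0},
    {"rotation": [0,0,0],"travel": [0,0,-0.3],"hand": 0},
    {"rotation": [0,0,0],"travel": [0,0,-0.4],"hand": 0},
    {"rotation": [0,0,0],"travel": [0,0,-0.43],"hand": 0},
    {"rotation": [0,0,0],"travel": [0,0,-0.43],"hand": 0}
  ]
}}

```text
time: 12.17
position: [0.4191, -0.0244, 0.2604]
ee_rot: [0.9, 0.435, 0.002, 0.001]
ft_force: [-0.1, -0.0, -1.3]
finger_gap: 0.199
grip_force: 68.8
```

```bash
python3 - <<'E'
from rig import *
from h import *
s=observe();print(s['position'],s['finger_gap'],s['ft_force'],s['ee_rot'])
r=R.from_quat(s['ee_rot']);y=2*np.arctan2(s['ee_rot'][1],s['ee_rot'][0]);print('rot',(y-.39)/(np.pi/2));print(move(s,[.4479,-.3376,.2585]))
E
```

```text
[ 0.41913668 -0.02435992  0.26035851] 0.1987522274320005 [-0.07720997 -0.04906125 -1.31780861] [0.90041074 0.43503514 0.0018773  0.00118322]
rot 0.32477602136161826
(array([-1.138,  1.086,  0.011]), 0.0)
```

{"api": "apply_moves", "payload": {
  "steps": [
    {"rotation": [0,0,0.325],"travel": [-0.1,0.1,0],"hand": 0},
    {"rotation": [0,0,0.325],"travel": [-0.24,0.23,0],"hand": 0},
    {"rotation": [0,0,0.325],"travel": [-0.38,0.36,0],"hand": 0},
    {"rotation": [0,0,0.325],"travel": [-0.52,0.5,0],"hand": 0},
    {"rotation": [0,0,0.325],"travel": [-0.66,0.63,0],"hand": 0},
    {"rotation": [0,0,0.325],"travel": [-0.8,0.76,0],"hand": 0},
    {"rotation": [0,0,0.325],"travel": [-0.88,0.84,0],"hand": 0},
    {"rotation": [0,0,0.325],"travel": [-0.88,0.84,0],"hand": 0}
  ]
}}

```text
time: 12.83
position: [0.4392, -0.2704, 0.2561]
ee_rot: [0.981, 0.192, -0.001, 0.0]
ft_force: [0.7, -0.1, -2.0]
finger_gap: 0.195
grip_force: 69.0
```

```bash
python3 - <<'E'
from rig import *
from h import *
s=observe();print(s['position'],s['finger_gap'],s['ee_rot'])
y=2*np.arctan2(s['ee_rot'][1],s['ee_rot'][0]);print('rot',(y-.39)/(np.pi/2));print(move(s,[.4479,-.3376,.2585]))
E
```

```text
[ 0.4392464  -0.27040878  0.25607384] 0.1951485849586246 [ 9.81473964e-01  1.91591822e-01 -1.19625250e-03  3.54175848e-05]
rot -0.0028216284177368435
(array([-0.086,  0.328, -0.012]), 0.0)
```

{"api": "apply_moves", "payload": {
  "steps": [
    {"rotation": [0,0,0],"travel": [-0.04,0.15,0],"hand": 0},
    {"rotation": [0,0,0],"travel": [-0.065,0.28,0],"hand": 0},
    {"rotation": [0,0,0],"travel": [-0.076,0.328,0],"hand": 0},
    {"rotation": [0,0,0],"travel": [-0.076,0.328,0.1],"hand": 0},
    {"rotation": [0,0,0],"travel": [-0.076,0.328,0.25],"hand": 0},
    {"rotation": [0,0,0],"travel": [-0.076,0.328,0.4],"hand": 0},
    {"rotation": [0,0,0],"travel": [-0.076,0.328,0.5],"hand": 0},
    {"rotation": [0,0,0],"travel": [-0.076,0.328,0.55],"hand": 0},
    {"rotation": [0,0,0],"travel": [-0.076,0.328,0.55],"hand": 0},
    {"rotation": [0,0,0],"travel": [-0.076,0.328,0.55],"hand": 0}
  ]
}}

```text
time: 13.67
position: [0.4506, -0.3321, 0.1478]
ee_rot: [0.981, 0.194, -0.0, -0.001]
ft_force: [-0.2, -0.7, -0.5]
finger_gap: 0.198
grip_force: 69.1
```

```bash
python3 - <<'E'
from rig import *
from h import *
s=observe();print(s['position'],s['finger_gap'],s['ee_rot'],s['ft_force'])
print(move(s,[.4498,-.3368,.0947]))
E
```

```text
[ 0.45057472 -0.33214578  0.14782962] 0.19779926748946466 [ 9.81043337e-01  1.93786868e-01 -4.43456700e-04 -6.50977220e-04] [-0.24584869 -0.66025121 -0.54400143]
(array([-0.012,  0.02 ,  0.266]), 0.0)
```

{"api": "apply_moves", "payload": {
  "steps": [
    {"rotation": [0,0,0],"travel": [-0.012,0.02,0],"hand": 0},
    {"rotation": [0,0,0],"travel": [-0.012,0.02,0.07],"hand": 0},
    {"rotation": [0,0,0],"travel": [-0.012,0.02,0.13],"hand": 0},
    {"rotation": [0,0,0],"travel": [-0.012,0.02,0.18],"hand": 0},
    {"rotation": [0,0,0],"travel": [-0.012,0.02,0.22],"hand": 0},
    {"rotation": [0,0,0],"travel": [-0.012,0.02,0.245],"hand": 0},
    {"rotation": [0,0,0],"travel": [-0.012,0.02,0.26],"hand": 0},
    {"rotation": [0,0,0],"travel": [-0.012,0.02,0.265],"hand": 0},
    {"rotation": [0,0,0],"travel": [-0.012,0.02,0.265],"hand": 0},
    {"rotation": [0,0,0],"travel": [-0.012,0.02,0.265],"hand": 0}
  ]
}}

```text
time: 14.5
position: [0.4499, -0.3373, 0.0954]
ee_rot: [0.981, 0.194, -0.0, -0.0]
ft_force: [-1.8, 2.0, 0.2]
finger_gap: 0.194
grip_force: 69.1
```

```bash
python3 - <<'E'
from rig import *
from h import *
s=observe();print(s['position'],s['finger_gap'],s['ee_rot'],s['ft_force'])
print(move(s,[.4498,-.3368,.0947]))
E
```

```text
[ 0.44994993 -0.33725381  0.09538752] 0.1941466161581581 [ 9.81074145e-01  1.93632158e-01 -1.21312659e-04 -3.08098287e-04] [-1.82489358  2.03570933  0.18274558]
(array([ 0.   , -0.002,  0.003]), 0.0)
```

{"api": "apply_moves", "payload": {
  "steps": [
    {"rotation": [0,0,0],"travel": [0,0,0.005],"hand": 0},
    {"rotation": [0,0,0],"travel": [0,0,0.005],"hand": 0.3},
    {"rotation": [0,0,0],"travel": [0,0,0.005],"hand": 0.5},
    {"rotation": [0,0,0],"travel": [0,0,0.005],"hand": 0.6},
    {"rotation": [0,0,0],"travel": [0,0,0.005],"hand": 0.6},
    {"rotation": [0,0,0],"travel": [0,0,-0.15],"hand": 0.6},
    {"rotation": [0,0,0],"travel": [0,0,-0.35],"hand": 0.6},
    {"rotation": [0,0,0],"travel": [0,0,-0.55],"hand": 0.6},
    {"rotation": [0,0,0],"travel": [0,0,-0.75],"hand": 0.6},
    {"rotation": [0,0,0],"travel": [0,0,-0.95],"hand": 0.6}
  ]
}}

```text
time: 15.33
position: [0.4499, -0.3375, 0.2872]
ee_rot: [0.981, 0.194, 0.0, 0.0]
ft_force: [-0.3, 0.2, 0.5]
finger_gap: 0.601
grip_force: 0.0
```

{"api": "apply_moves", "payload": {
  "steps": [
    {"rotation": [0,0,0],"travel": [0,0,0],"hand": 0.6},
    {"rotation": [0,0,0],"travel": [0,0,0],"hand": 0.6},
    {"rotation": [0,0,0],"travel": [0,0,0],"hand": 0.6}
  ]
}}

```text
time: 15.58
position: [0.4501, -0.3376, 0.2853]
ee_rot: [0.981, 0.194, 0.0, 0.0]
ft_force: [-0.4, 0.5, -0.5]
finger_gap: 0.599
grip_force: 0.0
```

```bash
python3 - <<'E'
from rig import *
from h import *
import pickle
c=get_calibration('wrist');w=snapshot('wrist')[:,:,::-1];pickle.dump(c,open('w4.pkl','wb'))
t=snapshot('top')[:,:,::-1];sd=snapshot('side')[:,:,::-1]
s=observe();print(s['position'],s['time'],s['finger_gap'])
k=lambda a,f:cv2.resize(a,None,fx=f,fy=f,interpolation=cv2.INTER_CUBIC)
o=np.zeros((600,800,3),np.uint8)
a=w[70:350,220:460];a=k(a,1.25);o[:a.shape[0],:a.shape[1]]=a           # 300x350
a=k(t[180:275,215:355],3);o[:285,310:730]=a
a=k(sd[195:375,280:440],1.6);o[300:588,310:566]=a
cv2.imwrite('pics/fin.png',o)
E
```

```text
[ 0.44912823 -0.33682665  0.28280463] 15.7333 0.5987270995512126
```

View pics/fin.png

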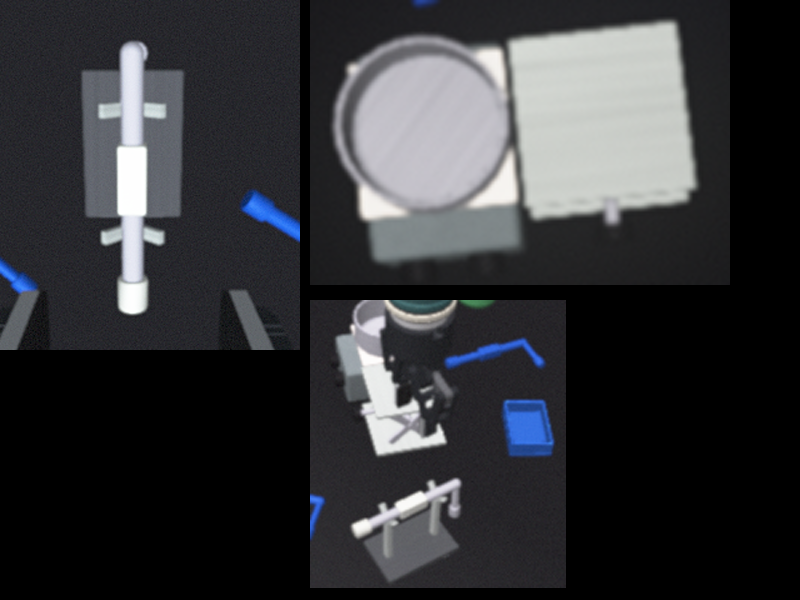

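The combined picture shows the probe in both saddles with the shank down, and its bulb just visible to the right of the bar end at crop (147,50). The dish stands on the plate, with its rim at columns 333–511 and rows 35–211 of the top crop. I'll check the numbers.

```bash
python3 - <<'E'
from rig import *
from h import *
import pickle
from scipy.optimize import least_squares
np.set_printoptions(precision=4,suppress=True)
c=pickle.load(open('w4.pkl','rb'));W=lambda a:np.array(a,float)/1.25+[220,70]
P=onz(c,W([(132,146),(132,215)]),.119);g=P.mean(0);print('grip',g)
B=onz(c,W([(132.5,42),(132.5,313)]),.113);d=B[0]-B[1];d/=np.linalg.norm(d);print('yaw',np.arctan2(d[1],d[0]))
S=onz(c,W([(98,111),(166,111),(100,238),(164,238)]),.116);m=S.mean(0);print('saddle mid',m,'grip along',(g-m)@d,'across',(g-m)@[-d[1],d[0],0])
lat=np.array([d[1],-d[0],0])
for ph in(-.1,0,.1,.2,.3):
    dn=np.array([0,0,-1])*np.cos(ph)+lat*np.sin(ph); o=np.array([g[0],g[1],.11])+.075*d
    print(ph,[((proj(c,o+dn*l+lat*.008)[0]-[220,70])*1.25) for l in(.055,.07)])
t=get_calibration('top');a=np.linspace(0,2*np.pi,180)
def ext(p):
    q=proj(t,np.c_[p[0]+.058*np.cos(a),p[1]+.058*np.sin(a),0*a+.151]);return np.r_[q.min(0),q.max(0)]
e=np.array([333-310,35,511-310,211])/3+[215,180,215,180]
f=least_squares(lambda p:ext(p)-e,[.46,.03]);print('dish',f.x,f.fun)
C=np.array([(502-310,47),(359-310,217)])/3+[215,180];print('plate top-cam',onz(t,C,.096).mean(0))
E
```

```text
grip [ 0.4492 -0.3361  0.119 ]
yaw 0.3892521607039251
saddle mid [ 0.451  -0.3353  0.116 ] grip along -0.002020084081758072 across -7.817562481934964e-06
-0.1 [array([135.8709,  52.6021]), array([133.6809,  52.4525])]
0 [array([143.8569,  52.6076]), array([143.4547,  52.4586])]
0.1 [array([151.8574,  52.6224]), array([153.2454,  52.4769])]
0.2 [array([159.8271,  52.6464]), array([163.0067,  52.5072])]
0.3 [array([167.7202,  52.6795]), array([172.6919,  52.5493])]
dish [0.4602 0.0335] [ 0.6461  0.5988 -0.642  -0.5661]
plate top-cam [0.462  0.0341 0.096 ]
```

The probe is rolled about 0.04 rad and sits within 2 mm of mid-rest, and the dish is within about 2 mm of the plate's centre. All of this is within limits, so I'm handing it in.

```bash
python3 -c "
from rig import *
print(sign_off())"
```

```text
the job is handed in; nothing more can be done
None
```

I've handed the job in: by my last camera measurements the dish is within about 2 mm of the plate's centre, and the dipped probe is back in both saddles, shank down, within about 2 mm of midway; `sign_off()` returned no verdict.

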